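# Weigh the storage tins by hand and sort out those to refill

## Task

The brown tins on the worktop look alike and only their weight tells how full they are, so lift each one to feel it. Stand the well-filled tins in the dark wooden rack, pushed back until they touch its back rail, and the ones running low (under about 250 g, tin and all) in the bamboo tray for refilling. When every tin has its place, slide the tray along the worktop until its end rests flat against the end of the bread bin; do not shift the mug or the biscuit plate.

Things in the scene. Friction and masses are not known exactly. Their poses are not given: they have to be found in the camera images.
- tin_a: dark brown round storage tin with a pale label band and a slip lid (lid fast), an upright cylinder 60 mm in diameter and 60 mm high, flat topped; origin at the centre of its underside, z up. All look alike; with its contents one weighs anything from 120 to 380 g, drawn anew for each tin at each start. May be absent.
- tin_b: dark brown round storage tin with a pale label band and a slip lid (lid fast), an upright cylinder 60 mm in diameter and 60 mm high, flat topped; origin at the centre of its underside, z up. All look alike; with its contents one weighs anything from 120 to 380 g, drawn anew for each tin at each start. May be absent.
- tin_c: dark brown round storage tin with a pale label band and a slip lid (lid fast), an upright cylinder 60 mm in diameter and 60 mm high, flat topped; origin at the centre of its underside, z up. All look alike; with its contents one weighs anything from 120 to 380 g, drawn anew for each tin at each start. May be absent.
- tin_d: dark brown round storage tin with a pale label band and a slip lid (lid fast), an upright cylinder 60 mm in diameter and 60 mm high, flat topped; origin at the centre of its underside, z up. All look alike; with its contents one weighs anything from 120 to 380 g, drawn anew for each tin at each start. May be absent.
- tin_e: dark brown round storage tin with a pale label band and a slip lid (lid fast), an upright cylinder 60 mm in diameter and 60 mm high, flat topped; origin at the centre of its underside, z up. All look alike; with its contents one weighs anything from 120 to 380 g, drawn anew for each tin at each start. May be absent.
- tin_f: dark brown round storage tin with a pale label band and a slip lid (lid fast), an upright cylinder 60 mm in diameter and 60 mm high, flat topped; origin at the centre of its underside, z up. All look alike; with its contents one weighs anything from 120 to 380 g, drawn anew for each tin at each start. May be absent.
- tray: loose bamboo tray, 240 mm (its x) by 340 mm (its y), mass 0.50 kg; floor 6 mm thick, walls 8 mm thick, their top 22 mm above the worktop; inside 224 by 324 mm. Origin at the centre of its underside. Its -y end is toward the bread bin. Friction between things is about 0.6.
- tray_far_end (a point): middle of the outer face of the tray's -y end wall (the end that must meet the bread bin), 13 mm above its underside; axes as the tray's
- tray_near_end (a point): middle of the outer face of the tray's +y end wall (the end to push on), 13 mm above its underside; axes as the tray's
- rack: low dark wooden tin rack, fixed, 120 mm (its x) by 350 mm (its y), inside 100 by 334 mm, room for five tins in a row; floor 8 mm above the worktop. Back rail along its +x edge (away from the robot), top at 24 mm; front lip at -x, top at 16 mm; end cheeks, top at 20 mm. Origin at the centre of its underside; a tin touching the back rail has its axis at rack x = +20 mm.
- bread_bin: steel bread bin with black flat ends, fixed, 300 mm (its x) by 340 mm (its y) by 170 mm high. Origin under the middle of its +y end face, at worktop level; y points out of that face toward the tray, and the bin stands from y = 0 to -340 mm
- mug: dark brown mug on its saucer (one piece, saucer 136 mm across, 82 mm high), bystander; origin at the centre of its underside
- biscuit_plate: small dark plate 144 mm across with three biscuits, bystander; origin at the centre of its underside
Things that resemble listed ones, but are neither listed nor needed, are in the scene too. What is shaped like the tin_c but purple is not meant. Leave any red look-alike of the tin_a alone.

How it is judged (in metres and radians):
On the way, in this order (a step that is already met when the one before it is completed fails the run):
1. every tin is in its place: low ones upright in the tray, the others upright in the rack against the rail (((x of tin_a in the frame of tray between -0.1 and 0.1 m and y of tin_a in the frame of tray between -0.15 and 0.15 m and z of tin_a in the frame of tray between 0 and 0.012 m and angle between tin_a's own z axis and vertical below 0.15 rad and contact force between tin_a and tray below 2.84 N) or (x of tin_a in the frame of rack between 0.014 and 0.05 m and y of tin_a in the frame of rack between -0.16 and 0.16 m and z of tin_a in the frame of rack between 0.003 and 0.014 m and angle between tin_a's own z axis and vertical below 0.15 rad and contact force between tin_a and rack above 2.06 N)) and ((x of tin_b in the frame of tray between -0.1 and 0.1 m and y of tin_b in the frame of tray between -0.15 and 0.15 m and z of tin_b in the frame of tray between 0 and 0.012 m and angle between tin_b's own z axis and vertical below 0.15 rad and contact force between tin_b and tray below 2.84 N) or (x of tin_b in the frame of rack between 0.014 and 0.05 m and y of tin_b in the frame of rack between -0.16 and 0.16 m and z of tin_b in the frame of rack between 0.003 and 0.014 m and angle between tin_b's own z axis and vertical below 0.15 rad and contact force between tin_b and rack above 2.06 N)) and ((x of tin_c in the frame of tray between -0.1 and 0.1 m and y of tin_c in the frame of tray between -0.15 and 0.15 m and z of tin_c in the frame of tray between 0 and 0.012 m and angle between tin_c's own z axis and vertical below 0.15 rad and contact force between tin_c and tray below 2.84 N) or (x of tin_c in the frame of rack between 0.014 and 0.05 m and y of tin_c in the frame of rack between -0.16 and 0.16 m and z of tin_c in the frame of rack between 0.003 and 0.014 m and angle between tin_c's own z axis and vertical below 0.15 rad and contact force between tin_c and rack above 2.06 N)) and ((x of tin_d in the frame of tray between -0.1 and 0.1 m and y of tin_d in the frame of tray between -0.15 and 0.15 m and z of tin_d in the frame of tray between 0 and 0.012 m and angle between tin_d's own z axis and vertical below 0.15 rad and contact force between tin_d and tray below 2.84 N) or (x of tin_d in the frame of rack between 0.014 and 0.05 m and y of tin_d in the frame of rack between -0.16 and 0.16 m and z of tin_d in the frame of rack between 0.003 and 0.014 m and angle between tin_d's own z axis and vertical below 0.15 rad and contact force between tin_d and rack above 2.06 N)) and ((x of tin_e in the frame of tray between -0.1 and 0.1 m and y of tin_e in the frame of tray between -0.15 and 0.15 m and z of tin_e in the frame of tray between 0 and 0.012 m and angle between tin_e's own z axis and vertical below 0.15 rad and contact force between tin_e and tray below 2.84 N) or (x of tin_e in the frame of rack between 0.014 and 0.05 m and y of tin_e in the frame of rack between -0.16 and 0.16 m and z of tin_e in the frame of rack between 0.003 and 0.014 m and angle between tin_e's own z axis and vertical below 0.15 rad and contact force between tin_e and rack above 2.06 N)) and ((x of tin_f in the frame of tray between -0.1 and 0.1 m and y of tin_f in the frame of tray between -0.15 and 0.15 m and z of tin_f in the frame of tray between 0 and 0.012 m and angle between tin_f's own z axis and vertical below 0.15 rad and contact force between tin_f and tray below 2.84 N) or (x of tin_f in the frame of rack between 0.014 and 0.05 m and y of tin_f in the frame of rack between -0.16 and 0.16 m and z of tin_f in the frame of rack between 0.003 and 0.014 m and angle between tin_f's own z axis and vertical below 0.15 rad and contact force between tin_f and rack above 2.06 N))), for 0.2 s.
2. the tray's end rests flat against the end of the bread bin (x of tray_far_end in the frame of bread_bin between -0.11 and 0.11 m and y of tray_far_end in the frame of bread_bin between -0.02 and 0.008 m and angle between the y axis of tray and the y axis of bread_bin, either way round below 0.07 rad and angle between tray's own z axis and vertical below 0.05 rad), for 0.2 s.
At the end, for the whole second after the job is handed in: Tins under 210 g upright on the tray's floor, tins over 290 g upright on the rack's floor within 6 mm of touching the rail, others in either; tray end within 8 mm of the bin's end and 110 mm of its middle, square to 0.07 rad; tins and tray at rest (all of step 1 and all of step 2 and linear speed of each of tin_a, tin_b, tin_c, tin_d, tin_e, tin_f, tray below 0.02 m/s).
It fails at once if the mug is moved more than 20 mm (distance of mug from where it was at the start of the episode above 0.02 m).
It fails at once if the biscuit plate is moved more than 20 mm (distance of biscuit_plate from where it was at the start of the episode above 0.02 m).
Of tin_a, tin_b, tin_c, tin_d, tin_e, tin_f only 4 to 5 are there at a start; the rules pass over those that are not, and their reading is None.
At some moment in a run one of tray may be knocked a few centimetres aside while the robot is not near it.
It also fails if it takes over 208 s, if anything falls off the work surface, if the arm or the gripper's body presses on something with over 40 N, if the wrist force passes 120 N, or if a joint passes its speed limit or range.

## Robot

A 7-joint arm with a two-finger parallel gripper is mounted at the origin on the work surface. World frame = base frame: x ahead of the robot, y to its left, z up, the work surface at z = 0. Lengths are in mm, angles in rad, forces in N, time in s.
With the tool pointing down it reaches from about 400 to 875 mm from the base axis. Payload 6.5 kg.
Tool frame: the origin (TCP) lies midway between the tips of the shut fingers; the grasp point (between the pads) lies 19 mm behind it (robot.grip_point_offset is the z of the grasp point in the tool frame, in mm); z points along the fingers, y is the line along which they close (so a half turn about z gives the same grasp; the last joint's range is limited). The gripper opens to 88 mm and grips with 3 to 60 N. Pads are 18 mm wide; open, the fingers measure 123 mm over their backs; the gripper's body (75 mm by 187 mm) begins 45 mm behind the grasp point.
Start: joints at [-1.294, 0.536, -0.004, 1.538, 0.003, 1.067, -0.071], TCP at [218.476, 612.175, 238.716] pointing down, gripper open.
Joint ranges: [-2.7, 2.7], [-0.37, 2.16], [-1.27, 1.26], [0.24, 2.4], [-1.31, 4.45], [0.19, 1.91], [-2.76, 2.76]. Speed limits (rad/s): [2.39, 2.39, 3.14, 3.14, 3.14, 3.14, 3.14].

## Interface

Orientations are given as a 3x3 rotation matrix whose columns are the frame's x, y, z axes.
In Python, from plant import robot gives the robot as it stands. The module is installed in compiled form; this text tells all that it offers. Calls block until the motion is done:
- robot.move_ptp(position, orientation): joint-space move of the TCP to a pose.
- robot.servo_line(position, attitude=None, speed=150, contact_N=None): straight line of the TCP; attitude=None keeps the orientation; speed is the mean speed in mm/s. With contact_N (N) it stops when the force on the tool has changed by that much, and returns True; else False.
- robot.goto_joints(angles): joint-space move.
- robot.move_gripper(opening, squeeze=None): opening from 0.0 (shut) to 1.0 (fully open); squeeze is the grip in N (None keeps the last); returns when the fingers have stopped.
- robot.sleep(seconds).
- robot.inverse_kinematics(position, orientation): joint angles nearest the present ones, or None.
- robot.grab_frame(name): name is "scene" or "top" or "wrist"; returns a dict with "img" (400x640x3 uint8, red, green, blue), "z_map" (400x640 float32, mm along the optical axis (not along the pixel's ray), 0 where there is no reading), "fx", "fy", "cx", "cy" (pixels), "extrinsics" (4x4, takes a point from world to camera coordinates). Camera axes: x right, y down, z forward; pixel columns grow to the right and rows downward; lengths in mm; the calibration is good to about 2 mm. A picture is of the moment at which its call begins.
A pose or a line that the arm cannot do raises robot.IKError and nothing moves.
- robot.job_done(): hands the job in; it is judged then, once.
Readings, each from a call of its own:
- robot.current_time_s(): time.
- robot.current_qpos(): joint angles.
- robot.current_joint_velocities(): joint speeds.
- robot.current_joint_torque(): joint torques, N m.
- robot.current_eef_pos(): TCP position.
- robot.current_eef_rot(): TCP orientation.
- robot.current_wrist_force(): force on the tool from outside, world axes, zero at the start.
- robot.current_wrist_torque(): the same for the moment, N m.
- robot.current_finger_gap(): opening from 0.0 (shut) to 1.0 (fully open).
- robot.current_grasp_force(): force on a finger pad.
Only numpy, scipy, OpenCV 4.12 (cv2) and the standard library are available. Lean on these libraries where they do the work, as an engineer would, in place of code of your own. Each camera call takes 0.05 s, during which the arm holds its last target. There are 200 camera calls.

## Working session

There is one attempt and no reset: what is moved stays moved. The work goes in short steps, each a Python script; the robot and the scene stay as the last script left them, time stands still between calls to the robot, and variables do not carry over. Pictures are saved under pics/ and viewed, at most 14 in all, crops included, and the job is handed in when it is done.

```bash
mkdir -p pics
python3 - <<'E'
from plant import robot
import cv2,numpy as np
for n in("scene","top"):
    f=robot.grab_frame(n); cv2.imwrite(f"pics/{n}0.png",f["img"][:,:,::-1]); np.savez(f"{n}0.npz",**f)
    print(n,f["fx"],f["cx"],f["cy"],np.round(f["extrinsics"],3).tolist())
print(robot.current_time_s(),robot.current_wrist_force(),robot.grip_point_offset,robot.current_eef_rot())
E
```

```text
scene 370.9483752428897 321.38291281854464 197.71887368719592 [[-0.437, 0.9, 0.009, 267.765], [0.769, 0.378, -0.515, -340.139], [-0.467, -0.218, -0.857, 1373.287], [0.0, 0.0, 0.0, 1.0]]
top 363.1636043247769 319.53555581685174 199.98190029448614 [[-0.022, -1.0, 0.02, -75.158], [-0.991, 0.019, -0.129, 519.034], [0.128, -0.023, -0.991, 860.337], [0.0, 0.0, 0.0, 1.0]]
0.1 [ 0.17096456  0.53816275 -0.41743621] -18.700000000000003 [[-9.41822183e-01  3.36111296e-01 -4.16322418e-04]
 [ 3.36111535e-01  9.41820997e-01 -1.49852297e-03]
 [-1.11569302e-04 -1.55127294e-03 -9.99998791e-01]]
```

View pics/scene0.png

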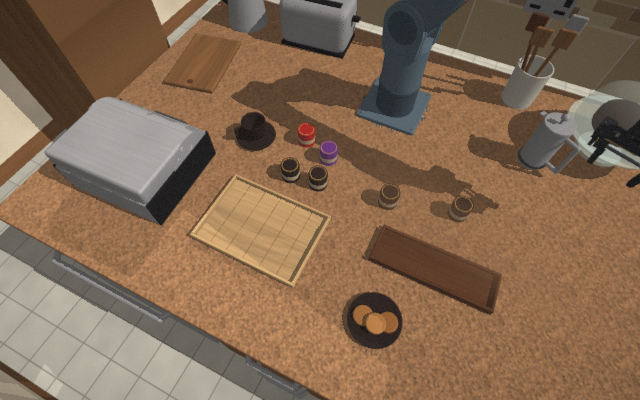

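View pics/top0.png

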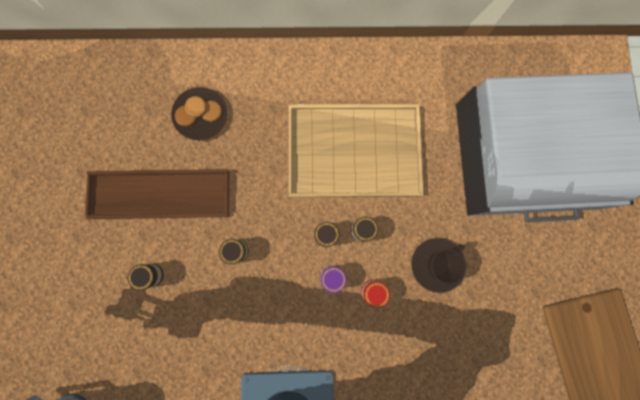

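The tins are at top pixels (365,229), (327,234), (232,251) and (142,277), which match scene pixels (290,168), (318,177), (389,195) and (461,207). Things that could be mistaken for tins are the purple one at top (333,279), the red one at (377,294) and the mug at (438,264). I'll leave those alone. Next I'll enlarge one crop to check, and measure positions from both depth views.

```bash
cat > h.py <<'E'
import numpy as np,cv2
def cloud(f):
    v,u=np.mgrid[:400,:640]; z=f["z_map"].astype(float)
    P=np.stack([(u-f["cx"])/f["fx"]*z,(v-f["cy"])/f["fy"]*z,z],-1)
    E=f["extrinsics"]; W=(P-E[:3,3])@E[:3,:3]
    W[z<=0]=np.nan
    return W
def blobs(W,img,lo,hi,res=2,amin=50):
    m=(W[...,2]>lo)&(W[...,2]<hi)
    n,l,s,c=cv2.connectedComponentsWithStats(m.astype(np.uint8),connectivity=4)
    for i in range(1,n):
        if s[i,4]<amin: continue
        q=W[l==i]; (cx,cy),(w,h),a=cv2.minAreaRect(q[:,:2].astype(np.float32))
        print(np.round(c[i]),s[i,4],"rect",np.round([cx,cy,w,h,a],1),"z",np.round(np.median(q[:,2]),1),"rgb",img[l==i].mean(0).round())
E
python3 - <<'E'
from h import *
for n in("top","scene"):
    f=np.load(n+"0.npz"); W=cloud(f); print(n)
    for lo,hi in((53,70),(18,28),(12,30),(160,180)): print(lo,hi); blobs(W,f["img"],lo,hi)
    for p in [(365,229),(327,234),(232,251),(142,277),(160,195),(355,150),(438,264),(200,113)] if n=="top" else [(290,163),(318,172),(389,190),(461,202)]: print(p,W[p[1],p[0]].round(1))
a=cv2.resize(np.load("top0.npz")["img"][200:310,100:420,::-1],None,fx=2.5,fy=2.5,interpolation=2)
b=cv2.resize(np.load("scene0.npz")["img"][110:230,230:490,::-1],(800,369-69),interpolation=2)
cv2.imwrite("pics/crop.png",np.vstack([a,b]))
E
```

```text
top
53 70
[471. 156.] 374 rect [ 624.1 -457.   298.6   14.9    4. ] z 61.3 rgb [57. 52. 47.]
[365. 228.] 498 rect [ 445.1 -191.8   57.4   57.1   88.5] z 61.0 rgb [98. 79. 57.]
[326. 233.] 498 rect [434.1 -98.7  56.9  59.1  88.7] z 61.0 rgb [100.  81.  58.]
[231. 251.] 525 rect [399.  123.5  58.1  58.1  89.3] z 61.2 rgb [95. 77. 56.]
[455. 267.] 135 rect [ 350.8 -392.8   39.4   69.5   80. ] z 61.8 rgb [57. 46. 39.]
[141. 276.] 558 rect [3.441e+02 3.314e+02 5.700e+01 5.890e+01 2.000e-01] z 61.2 rgb [91. 74. 54.]
[333. 279.] 520 rect [ 329.2 -112.5   56.1   57.3   88.9] z 61.0 rgb [132.  86. 134.]
[376. 294.] 533 rect [ 292.3 -212.1   58.5   57.5   44.1] z 60.8 rgb [177.  69.  49.]
18 28
[212. 111.] 287 rect [756.  184.6  45.   51.8  73.7] z 22.8 rgb [150. 105.  58.]
[462. 137.] 127 rect [ 677.7 -455.5  188.9    2.7    1.6] z 23.5 rgb [57. 52. 47.]
[356. 150.] 1410 rect [ 649.4 -180.1  338.7  239.6   89.2] z 22.5 rgb [200. 165. 111.]
[183. 116.] 250 rect [742.3 258.1  54.   40.8  41.6] z 22.8 rgb [156. 104.  56.]
[154. 178.] 833 rect [549.9 318.1 349.9 110.   89.9] z 23.5 rgb [103.  72.
[... 7846 characters left out ...]
 [-165.9 -391.6  120.8  300.3   27.7] z 170.0 rgb [111. 109. 108.]
[492.  17.] 380 rect [-414.3  197.4  254.7   20.8   89. ] z 169.7 rgb [89. 77. 59.]
[607.  48.] 397 rect [-416.3  601.7   18.8  219.1    1.7] z 169.8 rgb [89. 77. 59.]
[400.  79.] 200 rect [ 38.4   4.9  61.5 135.4   8.1] z 169.4 rgb [60. 68. 73.]
[592. 110.] 250 rect [-100.4  583.1  152.2   29.6   11.1] z 169.3 rgb [123. 121. 111.]
[119. 145.] 8023 rect [ 649.6 -627.8  250.1  341.8    1.7] z 171.3 rgb [164. 161. 160.]
[554. 131.] 226 rect [ 54.1 490.   86.1  43.   71. ] z 175.0 rgb [104. 102. 101.]
(290, 163) [ 439.6 -193.6   64. ]
(318, 172) [ 428.8 -101.7   59.4]
(389, 190) [395.3 118.5  61.8]
(461, 202) [341.3 323.4  62.3]
```

View pics/crop.png

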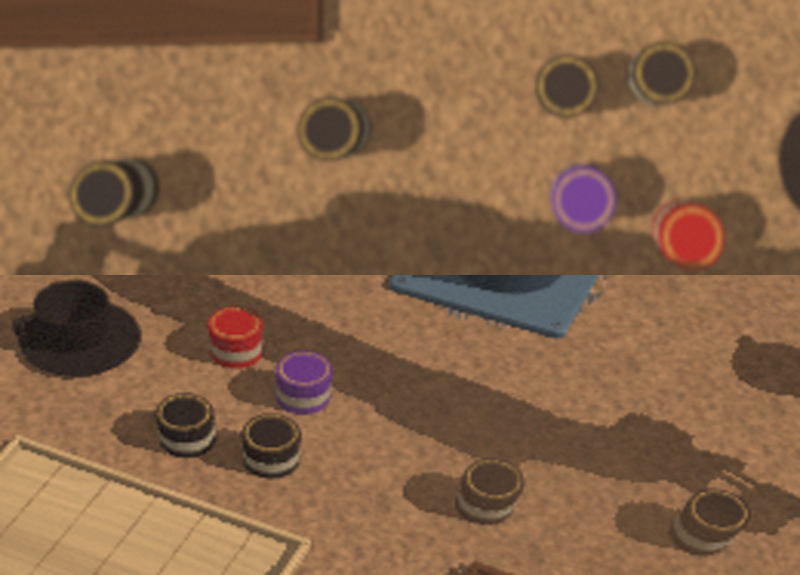

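The crop confirms four dark brown tins with pale bands, plus the purple and red decoys. Both views put the tin tops at about 61 mm. Now I'll weigh the first tin.

```bash
cat > r.py <<'E'
from plant import robot
from h import *
D=np.array([[0,1,0],[1,0,0],[0,0,-1.]])  # fingers close along world x
def wf(n=20):
    a=[]
    for _ in range(n): a.append(np.array(robot.current_wrist_force())); robot.sleep(.02)
    return np.mean(a,0),np.std(a,0)
def pick(x,y,zt=24):
    robot.move_ptp([x,y,130],D); robot.move_gripper(1.0); robot.sleep(.3)
    t,_=wf()
    robot.servo_line([x,y,zt],speed=100)
    robot.move_gripper(0.0,squeeze=25)
    g=robot.current_finger_gap()
    robot.servo_line([x,y,130],speed=80); robot.sleep(.4)
    w,s=wf()
    m=-(w-t)[2]/9.81*1000
    print("gap",round(g*88,1),"grams",m.round(1),"std",s.round(2),"t",robot.current_time_s())
    return m
def tray():
    f=robot.grab_frame("top"); W=cloud(f)
    m=(W[...,2]>18)&(W[...,2]<28)&(W[...,0]>490)&(W[...,1]>-450)&(W[...,1]<60)&(f["img"][...,0]>120)
    n,l,s,c=cv2.connectedComponentsWithStats(m.astype(np.uint8))
    m=np.isin(l,[i for i in range(1,n) if s[i,4]>30])
    r=cv2.minAreaRect(W[m][:,:2].astype(np.float32)); print("tray",np.round(r[0],1),np.round(r[1],1),round(r[2],1))
    return r
def place_tray(x,y,z=34):
    robot.move_ptp([x,y,130],D)
    print("contact",robot.servo_line([x,y,z-6],speed=50,contact_N=3),robot.current_eef_pos())
    robot.move_gripper(1.0); robot.servo_line([x,y,130],speed=150)
def place_rack(y,x0=546):
    robot.move_ptp([x0,y,130],D)
    print("down",robot.servo_line([x0,y,26],speed=40,contact_N=3),np.round(robot.current_eef_pos(),1))
    p=np.array(robot.current_eef_pos()); robot.servo_line([x0,y,p[2]+1.5],speed=20)
    print("rail",robot.servo_line([x0+40,y,p[2]+1.5],speed=20,contact_N=5),np.round(robot.current_eef_pos(),1))
    robot.move_gripper(1.0); p=robot.current_eef_pos(); robot.servo_line([p[0],p[1],130],speed=150)
E
python3 - <<'E'
from r import *
for p in [(344,331,130),(344,331,24),(445,-192.6,24),(398,123,24),(546,440,24),(649,-300,24),(649,-60,24)]: print(robot.inverse_kinematics(p,D) is not None)
pick(344.2,331.4); tray()
E
```

```text
True
True
True
True
True
True
True
gap 59.3 grams 243.4 std [0.53 0.41 0.37] t 6.15
tray [ 649.3 -179.8] [337.8 240.2] 89.3
```

Run:
```python
from r import *
w,s=wf(60); print(w,robot.current_time_s())
```

```text
[ 0.03009146  0.08538226 -2.14660867] 7.2
```

```bash
sed -i 's/n=20/n=45/' r.py
python3 - <<'E'
from r import *
place_tray(649,-285); 
t,_=wf(); print("tare",t)
pick(398.4,123.2); tray()
E
```

```text
contact True [ 648.96113403 -285.02866688   30.27595797]
tare [-0.05575738  0.07636653 -0.0319967 ]
gap 59.6 grams 298.0 std [0.52 0.55 0.45] t 21.0417
tray [ 649.2 -180. ] [338.1 239.8] 89.3
```

Tin 4 (about 230 g) is in the tray. Tin 3 (298 g) goes to the rack.

Run:
```python
from r import *
place_rack(430)
m=pick(433.3,-99.4)
f=robot.grab_frame("top"); cv2.imwrite("pics/t1.png",f["img"][:,:,::-1]); blobs(cloud(f),f["img"],64,75); tray()
```

```text
down True [546.  430.   32.3]
rail True [564.  429.5  32.6]
gap 59.1 grams 192.5 std [0.55 0.5  0.6 ] t 34.9417
[470. 131.] 159 rect [ 677.3 -455.5  188.9    3.9    1.9] z 69.3 rgb [58. 53. 49.]
[398. 140.] 440 rect [ 656.6 -280.    57.    57.9   44.1] z 67.3 rgb [104.  84.  58.]
[476. 191.] 94 rect [ 528.1 -459.5  103.2    3.6    1.6] z 69.4 rgb [50. 46. 43.]
[101. 183.] 516 rect [563.2 429.5  59.9  57.5  86.1] z 69.5 rgb [88. 71. 51.]
[457. 267.] 91 rect [ 348.9 -395.8   34.8   71.6   75.5] z 70.6 rgb [57. 46. 40.]
tray [ 657.3 -175.9] [339.7 240.3] 89.4
```

View pics/t1.png

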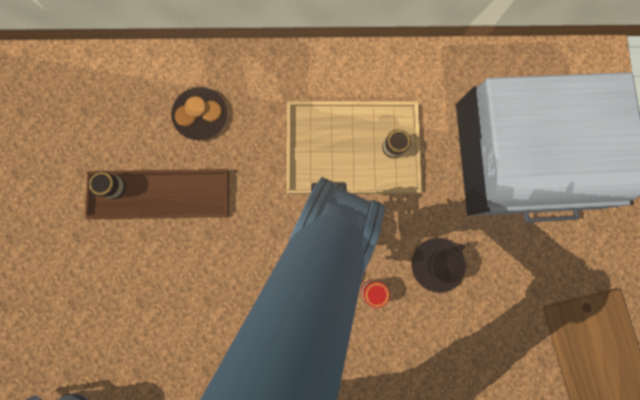

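The picture shows the first low tin in the tray at (398,140), which was shifted a few mm along with it. The rack tin is against the rail at (101,183), and the held tin is hidden by the arm. That tin weighs 192 g, so it goes to the tray.

Run:
```python
from r import *
place_tray(657,-195)
pick(444.5,-192.6); tray()
```

```text
contact True [ 656.96824956 -194.9489392    30.26236047]
gap 58.9 grams 373.6 std [0.48 0.58 0.5 ] t 45.7583
tray [ 657.3 -175.4] [339.  239.9] 89.3
```

Run:
```python
from r import *
place_rack(330)
robot.move_ptp([560,250,300],D)
robot.sleep(.3)
for n in("top","scene"):
    f=robot.grab_frame(n); cv2.imwrite(f"pics/{n}2.png",f["img"][:,:,::-1]); W=cloud(f); blobs(W,f["img"],62,75)
    m=(W[...,0]>470)&(W[...,0]<780)&(abs(W[...,1]+456)<15)&(W[...,2]>10)&(W[...,2]<150)
    q=W[m]; k=np.polyfit(q[:,0],q[:,1],1); print("face slope",k[0],"y at 650",np.polyval(k,650),"x",q[:,0].min(),q[:,0].max())
    m=(W[...,2]>20)&(W[...,2]<27)&(W[...,0]>570)&(W[...,0]<630)&(W[...,1]>130)&(W[...,1]<280); q=W[m]; print("rail x",np.percentile(q[:,0],[2,98]))
tray(); print(robot.current_time_s())
```

```text
down True [546.  330.   32.2]
rail True [563.7 329.5  32.6]
[472. 153.] 296 rect [ 624.2 -457.3  295.4    4.     1.7] z 68.2 rgb [54. 50. 47.]
[363. 141.] 461 rect [ 657.1 -195.1   56.7   58.2   88.9] z 67.2 rgb [91. 74. 52.]
[398. 140.] 454 rect [ 656.6 -279.9   57.1   58.3   43.6] z 67.0 rgb [84. 69. 48.]
[144. 182.] 518 rect [5.637e+02 3.281e+02 5.830e+01 5.740e+01 3.000e-01] z 69.4 rgb [86. 70. 50.]
[457. 267.] 117 rect [ 352.4 -393.1   40.8   71.6   84.4] z 69.4 rgb [48. 39. 33.]
face slope 0.02960054718568975 y at 650 -457.17103149978595 x 475.1862179969842 775.3749175262161
rail x [579.90267191 604.07040089]
[83. 27.] 298 rect [  189.  -1254.8   114.    373.9    72.3] z 68.3 rgb [95. 67. 44.]
[248.  14.] 120 rect [-169.2 -721.2   74.2  151.1   42.4] z 68.5 rgb [117. 114. 113.]
[371.   9.] 76 rect [-413.7 -270.9   14.7  121.8    0.8] z 69.5 rgb [99. 86. 67.]
[12. 29.] 58 rect [  348.2 -1494.9   157.8     5.9    89.5] z 68.9 rgb [66. 47. 32.]
[315.  38.] 192 rect [-140.5 -403.1   43.7  269.1   12.8] z 68.6 rgb [90. 88. 87.]
[462.  36.] 112 rect [-417.1  121.   138.8   19.7   87.
[... 316 characters left out ...]
2.4   87.7] z 63.5 rgb [178.  62.  48.]
[181. 178.] 243 rect [ 625.  -458.8  298.     9.1    0.7] z 67.9 rgb [34. 33. 33.]
[536. 153.] 96 rect [ 55.6 487.6  85.2  38.1  65.9] z 68.5 rgb [90. 88. 88.]
[228. 206.] 300 rect [ 656.  -279.8   59.6   56.9   32.2] z 67.6 rgb [58. 47. 35.]
[253. 218.] 312 rect [ 656.4 -195.7   57.4   57.9   79. ] z 67.3 rgb [64. 51. 39.]
[441. 267.] 395 rect [563.  327.   58.5  57.1  14.7] z 68.9 rgb [80. 62. 45.]
[479. 283.] 425 rect [563.1 428.5  58.7  58.4  59.8] z 69.1 rgb [86. 66. 48.]
face slope 0.023687825732196122 y at 650 -458.8328062800978 x 472.79538668876734 774.6616130718238
rail x [575.66350258 603.72361026]
tray [ 657.3 -175.1] [338.4 240.1] 89.3
53.9
```

View pics/scene2.png

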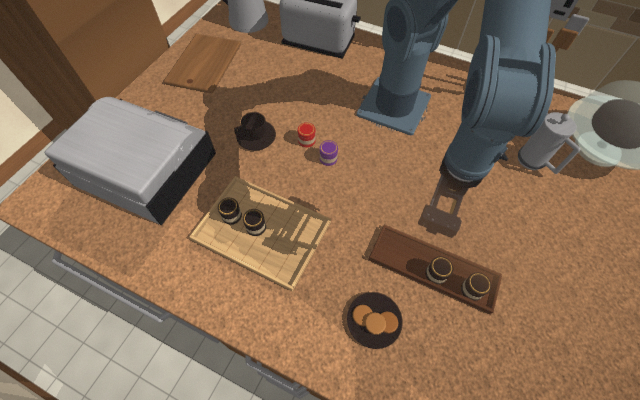

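The rack holds two tins at (441,267) and (479,283), both at the rail. The tray holds two at (228,206) and (253,218), and no other brown tins remain. Next I'll push the tray with the fingers open, giving two contact points.

Run:
```python
from r import *
x=tray()[0][0]
robot.move_ptp([x,40,150],D); robot.move_gripper(1.0)
robot.servo_line([x,40,12],speed=100)
print(robot.servo_line([x,-90,12],speed=50),robot.current_wrist_force())
print(robot.servo_line([x,-130,12],speed=20,contact_N=18),robot.current_wrist_force(),robot.current_eef_pos())
robot.sleep(.5)
p=robot.current_eef_pos()
robot.servo_line([x,p[1]+40,12],speed=60); robot.servo_line([x,p[1]+40,150]); robot.move_ptp([560,200,350],D); robot.sleep(.3)
tray()
for n in("top","scene"):
    f=robot.grab_frame(n); cv2.imwrite(f"pics/{n}3.png",f["img"][:,:,::-1]); W=cloud(f)
    if n=="top": blobs(W,f["img"],62,75)
print(robot.current_time_s())
```

```text
tray [ 657.3 -175.3] [338.9 239.9] 89.3
False [-0.8910663   4.44409901  1.51106458]
True [ 0.23117311 -0.10397333 -0.58652222] [ 656.99070481 -103.40110196   11.46818219]
tray [ 660.4 -281.3] [337. 241.] 89.9
[472. 153.] 295 rect [ 624.4 -457.2  295.7    3.8    1.6] z 68.9 rgb [53. 49. 45.]
[407. 139.] 452 rect [ 659.2 -302.6   58.3   57.8   72.1] z 67.0 rgb [90. 73. 52.]
[442. 138.] 455 rect [ 660.1 -386.8   56.9   57.7   84. ] z 67.0 rgb [84. 69. 50.]
[150. 182.] 246 rect [564.6 319.6  59.2  41.9   2.8] z 69.3 rgb [88. 71. 49.]
[456. 267.] 113 rect [ 352.5 -393.3   41.2   71.6   84.8] z 69.4 rgb [58. 47. 40.]
64.8083
```

View pics/top3.png

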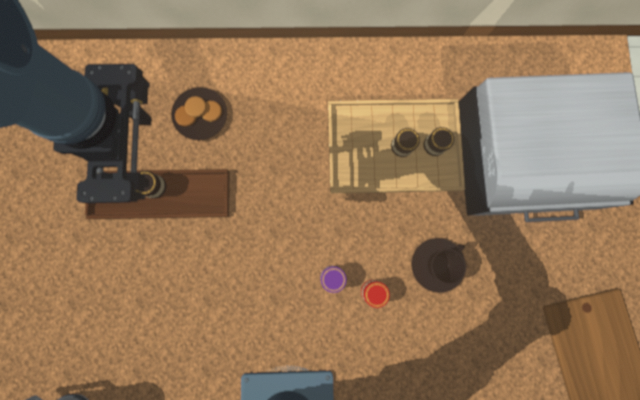

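The tray at (395,145) is near the bin face with its tins upright, but it looks a few mm off flush. I'll press again, off-centre to square it, and measure its near-end line.

```bash
cat > q.py <<'E'
from r import *
def near():
    for n in("top","scene"):
        f=robot.grab_frame(n); W=cloud(f)
        m=(W[...,2]>18)&(W[...,2]<28)&(W[...,0]>545)&(W[...,0]<770)&(abs(W[...,1]+115)<25)&(f["img"][...,0]>110)
        q=W[m]; xs=np.arange(550,765,10); e=[(q[abs(q[:,0]-x)<5,1].max()) for x in xs if (abs(q[:,0]-x)<5).any()]
        xs=[x for x in xs if (abs(q[:,0]-x)<5).any()]
        k=np.polyfit(xs,e,1); print(n,"near slope",k[0].round(4),"y at 660",np.polyval(k,660).round(1))
E
python3 - <<'E'
from q import *
near()
x=630
robot.move_ptp([x,-60,150],D); robot.servo_line([x,-60,12],speed=100)
print(robot.servo_line([x,-130,12],speed=15,contact_N=28),robot.current_wrist_force(),robot.current_eef_pos())
robot.sleep(.5)
p=robot.current_eef_pos(); print(p)
robot.servo_line([x,p[1]+40,12],speed=60); robot.servo_line([x,p[1]+40,150]); robot.move_ptp([500,100,350],D); robot.sleep(.3)
near()
f=robot.grab_frame("scene"); cv2.imwrite("pics/s4.png",cv2.resize(f["img"][130:330,100:520,::-1],None,fx=1.9,fy=1.9,interpolation=2)); blobs(cloud(f),f["img"],62,75)
E
```

```text
top near slope 0.0012 y at 660 -113.9
scene near slope 0.0036 y at 660 -114.7
True [-0.04917341  0.26776309  0.40898959] [ 629.64986713 -103.46612655   11.42921885]
[ 629.40474663 -103.56831975   11.10979349]
top near slope 0.0041 y at 660 -114.1
scene near slope 0.0026 y at 660 -114.7
[79. 27.] 337 rect [  217.  -1271.    174.6   402.7    60.7] z 68.5 rgb [89. 63. 41.]
[248.  14.] 118 rect [-167.1 -717.8   72.8  151.    44.4] z 68.2 rgb [113. 111. 110.]
[370.   9.] 75 rect [-413.4 -271.1   13.9  119.8    3.4] z 69.0 rgb [96. 83. 64.]
[313.  37.] 184 rect [-143.5 -404.9   45.8  273.8   13.9] z 68.5 rgb [88. 86. 85.]
[489.  43.] 235 rect [-414.1  225.5  291.4   24.5   86.9] z 68.5 rgb [93. 80. 61.]
[584.  70.] 229 rect [-414.6  583.4   17.4  241.3    1.8] z 69.0 rgb [93. 81. 62.]
[520.  92.] 108 rect [-203.7  391.4  110.2   47.4   78.3] z 68.2 rgb [109. 104.  96.]
[252. 117.] 73 rect [ 333.9 -394.1   32.6   70.3   38.5] z 69.0 rgb [42. 34. 31.]
[254. 131.] 50 rect [ 375.3 -361.3   20.5   66.8   37.7] z 68.1 rgb [38. 31. 28.]
[179. 181.] 253 rect [ 627.7 -458.5   41.4  299.5   84.1] z 68.5 rgb [32. 31. 31.]
[536. 153.] 101 rect [ 56.1 488.4  84.6  34.7  68.2] z 67.8 rgb [86. 85. 84.]
[196. 193.] 294 rect [ 660.3 -388.4   58.5   57.6   39. ] z 67.6 rgb [79. 63. 47.]
[221. 204.] 302 rect [ 658.1 -303.5   62.1   55.4   37.6] z 67.4 rgb [76. 60. 45.]
[441. 267.] 395 rect [563.3 327.5  59.2  57.2  17.6] z 69.1 rgb [78. 60. 44.]
[479. 283.] 429 rect [563.4 428.8  58.2  58.5  66.1] z 69.1 rgb [83. 63. 46.]
```

View pics/s4.png

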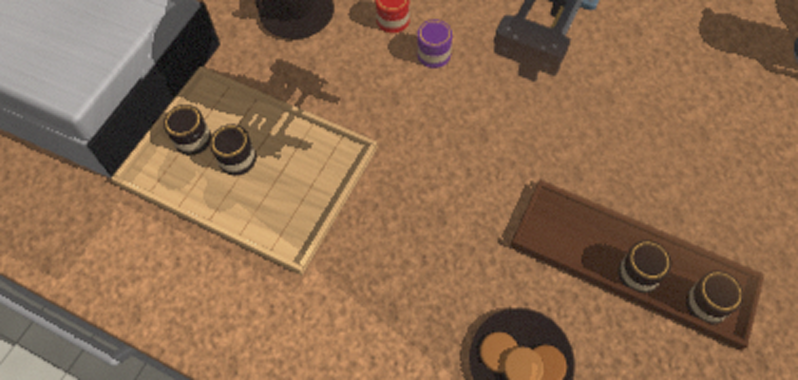

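The tray stops dead against the bin at 28 N, far above the roughly 6 N of friction. The remaining angle is about 0.02 rad and the mid-face gap is about 3 mm or less, both within limits. The crop shows two tins upright in the tray, two in the rack at the rail, and the mug and plate untouched. Handing in.

```bash
python3 -c "
from plant import robot
print(robot.job_done(),robot.current_time_s())"
```

```text
the job is handed in; nothing more can be done
the job is handed in; nothing more can be done
```

I handed the job in with the four tins sorted by weight: about 298 g and 374 g in the rack against the rail, about 190 g and 230 g in the tray, and the tray pushed against the bread bin; the simulator gave no verdict.

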